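# Space the tray partitions with the hooked block

## Task

Set the three sliding partitions of the display tray to equal gaps with the wooden hooked spacer block. Starting at the fixed stop, hook the block over each partition in turn and draw it towards the stop until the block's thick leg just touches the part before it; touch that part lightly and pause a moment there, without forcing the stop or shoving a partition that is already set. Then stand the block upright on the cork pad, and leave the other things on the counter where they are.

Things in the scene. Friction and masses are not known exactly. Their poses are not given: they have to be found in the camera images.
- tray: Dark wooden display tray fixed to the counter, 150 (its x) x 300 (its y) mm: floor 12 mm thick, rims along the long sides 24 mm high, end wall at +y 42 mm high. Origin: centre of its underside. The row of partitions runs along its y; the stop is at its -y end.
- stop: Rigid fixed stop: pale wooden block across the tray's -y end, 132 (x) x 20 (y) mm, top 60 mm above the counter. Origin: foot of the middle of its inner (+y) face, 12 mm above the counter, 130 mm to -y of the tray's centre; axes as the tray's. The block may press it with at most 15 N.
- slat1: First partition from the stop: upright pale slat, 132 (x) x 10 (y) mm, top 60 mm above the counter. Origin: foot of the middle of its face towards the stop; its thickness goes to +y; axes as the tray's. Slides only along the tray's y, takes about 10 N to move, stays where left. Starts 46 to 70 mm from the stop (face to face); to be set at 36 mm.
- slat2: Second partition, same make, origin and friction; to be set 36 mm from the first, face to face (46 mm origin to origin). At the start there is 24 mm or more between the two. While it is drawn up, the block may press the set first partition with at most 9.5 N (it slips at about 10 N).
- slat3: Third partition, same make, origin and friction; to be set 36 mm from the second, face to face. At the start there is 26 mm or more between the two. While it is drawn up, the block may press the set second partition with at most 9.5 N.
- gauge: Hooked spacer block, loose, pale wood, 0.10 to 0.21 kg, stands upright: 36 (its x) x 56 (its y) x 103 mm tall, origin: centre of its underside. An upside-down U: thick leg from y = -28 to 0 mm, slot, thin lip from y = +18 to +28 mm, bridge above them 40 to 58 mm up, handle on top. In use the thick leg points to the stop, so its y lies along the tray's y. It must never press a partition with over 25 N.
- gauge_slot (a point): Middle of the mouth of the block's slot, 9 mm to +y of its origin. The slot is 18 mm wide (y), 40 mm deep and open along x. A partition stands in it and the lip draws it along: thick leg's outer face to lip's inner face is 46 mm, so a 36 mm gap stays before a 10 mm partition. Keep the underside about 25 mm above the counter: 5 mm are then left between the partition and the slot's roof.
- gauge_handle (a point): Middle of the block's handle, 84 mm above its underside. The handle is 36 (block's x) x 24 (block's y) mm, centred, from 58 to 103 mm above the underside. Drawing a partition up can shift the block 1 to 2 mm in the fingers each time.
- pad: Square cork pad fixed on the counter, 130 x 130 x 4 mm; origin: centre of its underside. The block ends up standing on it.
- spool_a: Small spool, 34 mm across, 30 mm tall, standing in the tray near its far end; bystander.
- spool_b: Small spool, 34 mm across, 30 mm tall, on the counter; bystander.
- glue: White bottle with green label, 56 mm across, 150 mm tall, on the counter; bystander.
- offcut: Plain pale wooden block without slot or handle, 36 x 56 x 30 mm; bystander.
- screwdriver: Screwdriver about 180 mm long lying on the counter; bystander.
Not all that is in view belongs to the job. Several things have the shape of the pad; the one meant has the colours described above.

How it is judged:
By the outcome, as a careful person would: the job done as asked, in the order asked, and still so for the second after the job is handed in, with the robot touching nothing.
It also fails if it takes over 72 s, if anything falls off the work surface, if the arm or the gripper's body presses on something with over 40 N, if the wrist force passes 120 N, or if a joint passes its speed limit or range.

## Robot

A 7-joint arm with a two-finger parallel gripper is mounted at the origin on the work surface. World frame = base frame: x ahead of the robot, y to its left, z up, the work surface at z = 0. Lengths are in m, angles in rad, forces in N, time in s.
With the tool pointing down it reaches from about 0.4 to 0.75 m from the base axis. Payload 19.5 kg.
Tool frame: the origin (TCP) lies midway between the tips of the shut fingers; the grasp point (between the pads) lies 19 mm behind it; z points along the fingers, y is the line along which they close (so a half turn about z gives the same grasp; the last joint's range is limited). The gripper opens to 85 mm and grips with 20 to 120 N. Pads are 22 mm wide; open, the fingers measure 114 mm over their backs; the gripper's body (76 mm by 85 mm) begins 54 mm behind the grasp point. The pads swing forward as they close: fully open they stand 13 mm farther back than shut.
Start: joints at [-1.307, 0.707, -0.028, 1.485, 0.022, 0.951, -0.075], TCP at [0.173, 0.548, 0.231] pointing down, gripper open.
Joint ranges: [-2.71, 2.71], [-0.32, 2.16], [-1.57, 1.52], [0, 2.45], [-1.46, 4.6], [0, 2.02], [-2.83, 2.83]. Speed limits (rad/s): [1.89, 1.89, 2.57, 2.57, 3.01, 3.01, 3.01].

## Interface

Orientations are given as a unit quaternion [w, x, y, z].
In Python, from bench import ctrl, viewer gives the robot as it stands.
- The arm moves only by the tool drive_tool, never from a script. Its argument "moves" is a list of rows, each an object of numbers: "x", "y", "z": the shift along the world's x, y, z in mm; "roll": the turn about the world's z in rad. A call has 1 to 20 rows; each row is the pose to reach, as a shift and turn from the pose commanded when the call began; what a row does not reach only later rows make up. A row lasts 1/12 s, in which the tool goes at most 41.7 mm and 7.16 degrees, less where a joint would pass 70% of its speed; a pose out of reach is approached as far as the arm can. A call with a gripper value outside its range is refused whole. "claw" is the finger opening in mm, from 0 to 85.4, set as the call begins (left out, the last holds). The fingers move at their own pace and stop on an object; "grip_force" is the grip in N (left out, the last holds). Time passes only in rows, so rows that repeat a pose let the fingers close. It gives the time, the measured TCP pose, the force, the opening and the grip force at its end, in the units of the state.
- ctrl.observe(): the state, without advancing time (a new reading comes with each control period).
- viewer.capture(name): name is "scene" or "top"; returns a dict with "pixels" (384x512x3 uint8, blue, green, red), "intrinsics" (3x3 intrinsics, pixels), "xyz" and "attitude" of the camera in the world. Camera axes: x right, y down, z forward; pixel columns grow to the right and rows downward; lengths in m; the calibration is good to about 2 mm. A picture is of the moment at which its call begins. There is no depth.
- ctrl.close_job(): hands the job in; it is judged then, once.
The state is a dict: "t": time; "joint_pos": joint angles; "qvel": joint speeds; "joint_torque": joint torques, N m; "tcp_pos": TCP position; "eef_rot": TCP orientation; "force": force on the tool from outside, world axes, zero at the start; "ft_torque": the same for the moment, N m; "gripper_width": opening from 0.0 (shut) to 1.0 (fully open); "finger_force": force on a finger pad.
Only numpy, scipy, OpenCV 4.12 (cv2) and the standard library are available. Lean on these libraries where they do the work, as an engineer would, in place of code of your own. Each camera call takes 0.05 s, during which the arm holds its last target. There are 200 camera calls.

## Working session

There is one attempt and no reset: what is moved stays moved. The work goes in short steps, Python scripts to look and compute and a tool call to move; the robot and the scene stay as the last step left them, time stands still between calls to the robot, and variables do not carry over. Pictures are saved under pics/ and viewed, at most 10 in all, crops included, and the job is handed in when it is done.

Besides the shell and the picture viewer there is one more tool, called after "Call:" by a JSON object that holds its "name" and its "arguments". drive_tool: Moves the arm, as the interface text tells. Its arguments: {"type":"object","properties":{"moves":{"type":"array"},"claw":{"type":"number"},"grip_force":{"type":"number"}},"required":["moves"]}

```bash
mkdir -p pics; ls; cat > h.py <<'E'
import numpy as np, cv2
from bench import ctrl, viewer
from scipy.spatial.transform import Rotation as R
def cap(n):
    c=viewer.capture(n); return c
def rot(c):
    a=np.array(c["attitude"],float)
    return a if a.shape==(3,3) else R.from_quat(a[[1,2,3,0]]).as_matrix()
def ray(c,u,v,z):
    K=np.array(c["intrinsics"]); d=rot(c)@np.linalg.inv(K)@np.array([u,v,1.]); o=np.array(c["xyz"])
    return o+d*(z-o[2])/d[2]
def proj(c,p):
    q=np.array(c["intrinsics"])@(rot(c).T@(np.array(p)-np.array(c["xyz"]))); return q[:2]/q[2]
E
python3 - <<'E'
from h import *
import pickle
d={}
for n in("scene","top"):
    c=cap(n); d[n]=c; cv2.imwrite(f"pics/{n}0.png",c["pixels"]); print(n,c["xyz"],np.round(rot(c),3).tolist(),np.array(c["intrinsics"]).tolist())
pickle.dump(d,open("c0.pkl","wb"))
s=ctrl.observe(); print(s)
E
```

```text
pics
scene [1.27648046 0.24092661 0.94188889] [[-0.235, 0.702, -0.672], [0.972, 0.172, -0.161], [0.003, -0.691, -0.722]] [[432.1610247488562, 0.0, 251.6991869940478], [0.0, 432.1610247488562, 189.63919645839152], [0.0, 0.0, 1.0]]
top [0.30676322 0.01719203 1.35989754] [[-0.019, -0.99, 0.136], [-0.999, 0.023, 0.025], [-0.028, -0.136, -0.99]] [[413.74102312081897, 0.0, 248.87187032252626], [0.0, 413.74102312081897, 198.1164034481074], [0.0, 0.0, 1.0]]
{'t': 0.1, 'joint_pos': array([-1.3067067 ,  0.70697216, -0.02763182,  1.48492269,  0.02200182,
        0.95089999, -0.07548325]), 'qvel': array([-8.16279583e-04, -1.04305073e-03, -8.32711767e-04, -3.74553749e-04,
       -9.61414723e-06,  6.41516913e-04, -2.98606570e-04]), 'joint_torque': array([ 2.17376670e-03, -8.84294701e+01,  1.23713125e+00, -2.36459988e+01,
        1.71867554e-02,  5.02200768e-03,  5.71571078e-06]), 'tcp_pos': array([0.17302804, 0.54811908, 0.23092043]), 'eef_rot': array([-5.98349758e-05,  1.52286048e-01,  9.88336358e-01, -4.45936699e-04]), 'force': array([ 0.60291086,  0.10298274, -0.18952529]), 'ft_torque': array([ 0.00311173,  0.01007734, -0.01059063]), 'finger_force': 0.0, 'gripper_width': 0.9998783458256959}
```

View pics/top0.png

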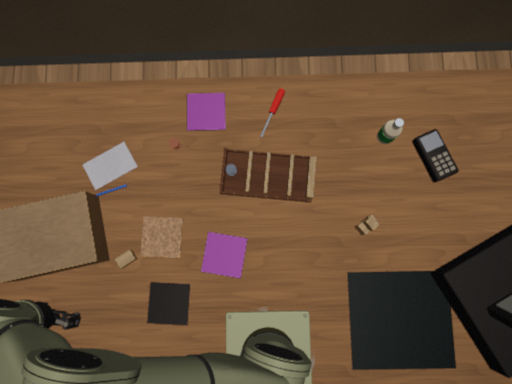

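View pics/scene0.png

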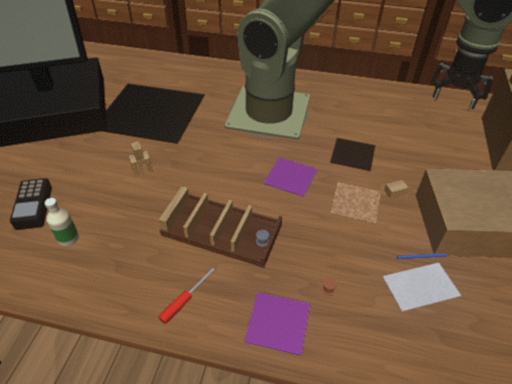

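The top view shows the tray around (268,175), with its stop at (312,177) and its slats at (291,175), (267,172) and (250,170). The cork pad is at (162,237).

Candidates for the block are the slotted piece at top (368,225) / scene (140,157) and the plain offcut at top (125,259) / scene (397,187). I choose the first, because it has a handle and legs. One close crop will check it.

```bash
python3 - <<'E'
from h import *
import pickle
d=pickle.load(open("c0.pkl","rb"))
a=cv2.resize(d["top"]["pixels"][200:250,340:400],None,fx=6.5,fy=6.5,interpolation=cv2.INTER_CUBIC)
b=cv2.resize(d["scene"]["pixels"][133:183,110:170],None,fx=6.5,fy=6.5,interpolation=cv2.INTER_CUBIC)
t=cv2.resize(d["top"]["pixels"][143:208,212:324],None,fx=3.48,fy=3.48,interpolation=cv2.INTER_CUBIC)
s=cv2.resize(d["scene"]["pixels"][185:265,155:285],None,fx=3,fy=3,interpolation=cv2.INTER_CUBIC)
o=np.zeros((325+240,780,3),np.uint8); o[:325,:390]=a; o[:325,390:780]=b; o[325:325+t.shape[0],:t.shape[1]]=t; o[325:565,390:780]=s[:240,:390]
cv2.imwrite("pics/crop1.png",o)
c=d["top"]
for n,u,v,z in [("tray",268,175,.03),("stop",312,177,.06),("gauge",368,225,.06),("pad",162,237,.004),("offcut",125,259,.03),("spoolb",176,146,.03)]: print(n,ray(c,u,v,z).round(3))
# pad by colour
hsv=cv2.cvtColor(c["pixels"],cv2.COLOR_BGR2HSV)
for p in [(237,162),(225,368),(165,291),(167,268),(175,312),(190,340),(175,258)]: print(p,hsv[p],c["pixels"][p])
E
```

```text
tray [ 0.565 -0.014  0.03 ]
stop [ 0.549 -0.152  0.06 ]
gauge [ 0.393 -0.32   0.06 ]
pad [0.371 0.339 0.004]
offcut [0.302 0.452 0.03 ]
spoolb [0.67  0.289 0.03 ]
(237, 162) [ 14 102 163] [ 98 129 163]
(225, 368) [ 16 135  81] [38 61 81]
(165, 291) [ 18  92 158] [101 135 158]
(167, 268) [ 17  78 160] [111 138 160]
(175, 312) [ 18  91 151] [ 97 129 151]
(190, 340) [ 14 133 123] [ 59  88 123]
(175, 258) [ 10 148  81] [34 50 81]
```

View pics/crop1.png

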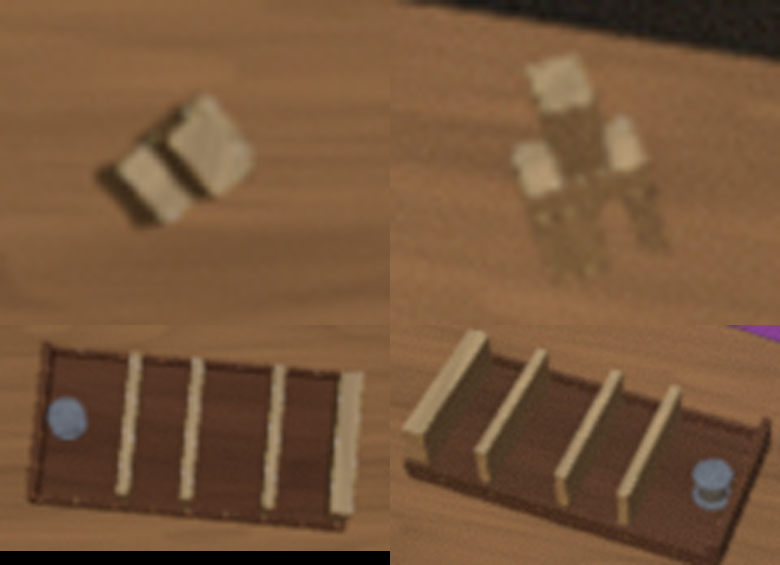

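The crop confirms it. The chosen piece has a handle on top, two shoulders and legs. In the scene view the thick leg is at lower left and the thin lip is to the right, so the lip points towards world +y, −x. The tray's stop is the wide pale bar on the right of the top view, at world −y.

```bash
cat > m.py <<'E'
from h import *
import pickle
d=pickle.load(open("c0.pkl","rb"))
def comps(c,box,f,lo,hi):
    x0,y0,x1,y1=box
    im=cv2.resize(c["pixels"][y0:y1,x0:x1],None,fx=f,fy=f,interpolation=cv2.INTER_CUBIC)
    m=cv2.inRange(cv2.cvtColor(im,cv2.COLOR_BGR2HSV),lo,hi)
    n,l,st,ce=cv2.connectedComponentsWithStats(m)
    for i in range(1,n):
        if st[i,4]>6*f*f:
            v,u=np.nonzero(l==i); yield np.c_[(u+.5)/f-.5+x0,(v+.5)/f-.5+y0].astype(np.float32)
def show(c,tag,box,lo,hi,z,f=8):
    for p in comps(c,box,f,lo,hi):
        w=np.array([ray(c,u,v,z)[:2] for u,v in p[::3]]).astype(np.float32)
        (cx,cy),(a,b),an=cv2.minAreaRect(w*1000)
        if a<b: a,b,an=b,a,an+90
        print(tag,"px",p.mean(0).round(1),"mean",(w.mean(0)*1000).round(1),"rect",round(cx,1),round(cy,1),"size",round(a,1),round(b,1),"ang",round(an,1))
if __name__=="__main__":
    c=d["top"]
    show(c,"slat",(212,143,324,208),(10,50,118),(25,130,255),.06)
    show(c,"gauge",(345,205,385,245),(10,50,128),(25,118,255),.103)
    show(c,"pad",(135,210,190,265),(5,60,140),(20,120,255),.004)
    show(c,"dark",(205,140,330,215),(0,100,0),(20,255,95),.024)
    s=d["scene"]
    show(s,"gaugeS",(120,133,160,183),(10,50,120),(25,135,255),.103)
    show(s,"slatS",(155,185,285,265),(10,50,118),(25,130,255),.06)
E
python3 m.py
```

```text
slat px [248.6 170.5] mean [575.3  48.7] rect 575.7 48.7 size 135.7 12.4 ang 173.4
slat px [266.7 171.8] mean [569.5  -9. ] rect 569.8 -9.0 size 135.5 13.5 ang 174.1
slat px [290.4 174.2] mean [559.9 -84.1] rect 560.4 -84.1 size 137.1 12.6 ang 173.4
slat px [311.6 176.1] mean [ 552.  -151.3] rect 552.4 -151.4 size 138.2 24.8 ang 173.1
gauge px [372.5 221.9] mean [ 398.8 -323.2] rect 399.4 -322.9 size 42.2 29.9 ang 37.2
gauge px [363.4 227.9] mean [ 381.2 -294.9] rect 380.8 -295.4 size 37.1 16.7 ang 38.8
pad px [161.1 236.7] mean [372.5 342.2] rect 373.1 341.7 size 134.1 133.6 ang 176.2
dark px [265.4 175.9] mean [563.4  -5. ] rect 565.4 -9.3 size 301.7 156.3 ang 82.5
gaugeS px [138.8 159.8] mean [ 455.7 -289.6] rect 447.6 -294.4 size 224.2 120.4 ang 22.0
slatS px [172.4 203.6] mean [ 557.7 -153.5] rect 556.0 -153.6 size 152.0 28.7 ang 171.3
slatS px [234.3 186. ] mean [453.7  -6.6] rect 454.6 -7.1 size 15.9 7.7 ang 45.3
slatS px [267.5 198.8] mean [478.8  95.2] rect 489.8 77.2 size 133.6 123.8 ang 100.6
slatS px [228.4 189.2] mean [469.8 -19.7] rect 469.6 -19.0 size 18.1 8.5 ang 168.
[... 1040 characters left out ...]
3] rect 699.8 -10.6 size 17.0 8.2 ang 47.3
slatS px [217.4 257.4] mean [699.5  17. ] rect 700.2 16.7 size 12.7 7.5 ang 168.3
slatS px [223.7 260.5] mean [704.4  34.7] rect 702.5 35.6 size 18.1 8.2 ang 167.9
slatS px [270.7 259.4] mean [674.3 145.1] rect 673.8 145.1 size 13.2 7.6 ang 93.2
slatS px [270.  262.7] mean [684.  145.7] rect 682.8 146.1 size 17.3 12.3 ang 103.7
slatS px [203.5 262.5] mean [721.9 -11.5] rect 723.0 -11.8 size 12.7 11.4 ang 83.8
slatS px [228.5 263.2] mean [709.4  48.2] rect 707.5 47.8 size 13.0 10.9 ang 103.7
slatS px [219.  263.1] mean [714.6  25.7] rect 714.2 26.0 size 12.5 7.7 ang 42.0
slatS px [238.7 263.1] mean [703.2  72.1] rect 703.5 71.9 size 10.6 6.2 ang 41.2
```

Call:
{"name": "drive_tool", "arguments": {"moves": [{"x": 320,"y": -420,"z": 0,"roll": -2.15},{"x": 320,"y": -420,"z": 0,"roll": -2.15},{"x": 320,"y": -420,"z": 0,"roll": -2.15},{"x": 320,"y": -420,"z": 0,"roll": -2.15},{"x": 320,"y": -420,"z": 0,"roll": -2.15},{"x": 320,"y": -420,"z": 0,"roll": -2.15},{"x": 320,"y": -420,"z": 0,"roll": -2.15},{"x": 320,"y": -420,"z": 0,"roll": -2.15},{"x": 320,"y": -420,"z": 0,"roll": -2.15},{"x": 320,"y": -420,"z": 0,"roll": -2.15},{"x": 320,"y": -420,"z": 0,"roll": -2.15},{"x": 320,"y": -420,"z": 0,"roll": -2.15},{"x": 320,"y": -420,"z": 0,"roll": -2.15},{"x": 226,"y": -871,"z": 0,"roll": -2.15},{"x": 226,"y": -871,"z": 0,"roll": -2.15},{"x": 226,"y": -871,"z": 0,"roll": -2.15},{"x": 226,"y": -871,"z": 0,"roll": -2.15},{"x": 226,"y": -871,"z": 0,"roll": -2.15},{"x": 226,"y": -871,"z": 0,"roll": -2.15},{"x": 226,"y": -871,"z": 0,"roll": -2.15}], "claw": 85}}

```text
t: 1.77
tcp_pos: [0.4328, -0.1589, 0.2312]
eef_rot: [-0.0, 0.942, 0.336, -0.0]
force: [0.3, 0.9, 0.7]
gripper_width: 0.995
finger_force: 0.0
```

Call:
{"name": "drive_tool", "arguments": {"moves": [{"x": -34,"y": -164,"z": -60},{"x": -34,"y": -164,"z": -60},{"x": -34,"y": -164,"z": -60},{"x": -34,"y": -164,"z": -60},{"x": -34,"y": -164,"z": -60},{"x": -34,"y": -164,"z": -60},{"x": -34,"y": -164,"z": -60}]}}

```text
invalid input at $.moves[0]: expected keys x, y, z, roll
```

```bash
python3 - <<'E'
from h import *
c=cap("scene"); t=cap("top")
o=np.hstack([cv2.resize(c["pixels"][70:200,80:210],None,fx=3,fy=3,interpolation=cv2.INTER_CUBIC),cv2.resize(t["pixels"][175:305,310:440],None,fx=3,fy=3,interpolation=cv2.INTER_CUBIC)])
cv2.imwrite("pics/grasp.png",o)
s=ctrl.observe(); print(s["tcp_pos"].round(4),s["eef_rot"].round(4),s["joint_pos"].round(2))
E
```

```text
[ 0.4315 -0.1636  0.2316] [ 1.200e-03  9.433e-01  3.319e-01 -5.000e-04] [ 0.02  0.59  0.47  1.89 -0.37  0.75 -0.2 ]
```

View pics/grasp.png

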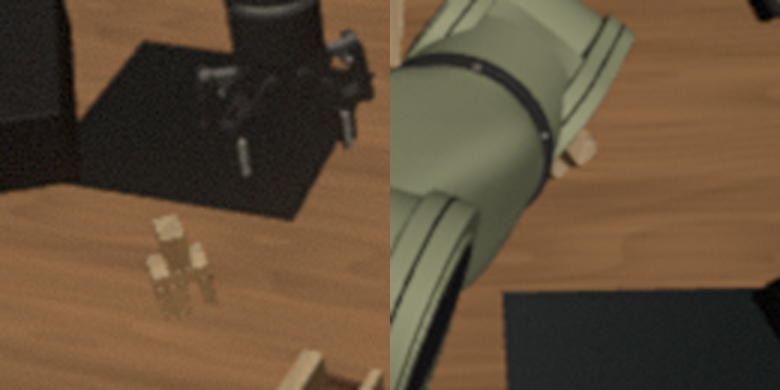

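The call was refused because `roll` was missing. The picture shows the gripper still short of the block, which stands undisturbed at scene (138,157). I'll resend with all four keys.

Call:
{"name": "drive_tool", "arguments": {"moves": [{"x": -32,"y": -159,"z": -60,"roll": 0},{"x": -32,"y": -159,"z": -60,"roll": 0},{"x": -32,"y": -159,"z": -60,"roll": 0},{"x": -32,"y": -159,"z": -60,"roll": 0},{"x": -32,"y": -159,"z": -60,"roll": 0},{"x": -32,"y": -159,"z": -60,"roll": 0},{"x": -32,"y": -159,"z": -60,"roll": 0},{"x": -32,"y": -159,"z": -60,"roll": 0}]}}

```text
t: 2.53
tcp_pos: [0.4021, -0.3152, 0.1715]
eef_rot: [-0.0, 0.942, 0.337, 0.0]
force: [0.0, -0.2, 0.3]
gripper_width: 0.994
finger_force: 0.0
```

```bash
python3 - <<'E'
from h import *
c=cap("scene")
s=ctrl.observe(); print(s["tcp_pos"].round(4),s["eef_rot"].round(4),s["joint_pos"].round(2))
im=c["pixels"].copy()
o=cv2.resize(im[70:200,80:210],None,fx=4,fy=4,interpolation=cv2.INTER_CUBIC)
cv2.imwrite("pics/grasp2.png",o)
E
```

```text
[ 0.4022 -0.3151  0.1716] [-1.000e-04  9.415e-01  3.370e-01  2.000e-04] [ 0.41  0.73  0.36  1.8  -0.39  0.68  0.11]
```

View pics/grasp2.png

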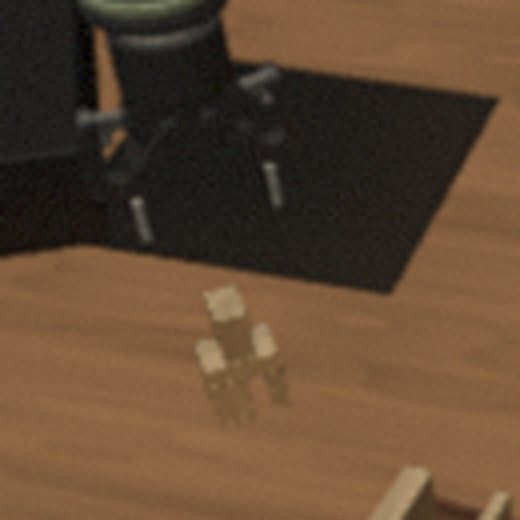

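The gripper now stands over the block with one finger on each side of the handle, which is at crop (225,303). Next I correct by (−3, −8) mm, go down and close.

Call:
{"name": "drive_tool", "arguments": {"moves": [{"x": -3,"y": -8,"z": -40,"roll": 0},{"x": -3,"y": -8,"z": -75,"roll": 0},{"x": -3,"y": -8,"z": -95,"roll": 0},{"x": -3,"y": -8,"z": -105,"roll": 0},{"x": -3,"y": -8,"z": -105,"roll": 0},{"x": -3,"y": -8,"z": -105,"roll": 0}]}}

```text
t: 3.08
tcp_pos: [0.3991, -0.324, 0.0671]
eef_rot: [0.0, 0.942, 0.337, 0.0]
force: [0.7, 0.0, 0.7]
gripper_width: 0.995
finger_force: 0.0
```

Call:
{"name": "drive_tool", "arguments": {"moves": [{"x": 0,"y": 0,"z": 0,"roll": 0},{"x": 0,"y": 0,"z": 0,"roll": 0},{"x": 0,"y": 0,"z": 0,"roll": 0},{"x": 0,"y": 0,"z": 0,"roll": 0},{"x": 0,"y": 0,"z": 0,"roll": 0},{"x": 0,"y": 0,"z": 0,"roll": 0},{"x": 0,"y": 0,"z": 0,"roll": 0},{"x": 0,"y": 0,"z": 0,"roll": 0},{"x": 0,"y": 0,"z": 0,"roll": 0},{"x": 0,"y": 0,"z": 0,"roll": 0}], "claw": 10, "grip_force": 100}}

```text
t: 3.92
tcp_pos: [0.3987, -0.3243, 0.0666]
eef_rot: [0.0, 0.942, 0.336, 0.0]
force: [-0.2, 1.8, 6.1]
gripper_width: 0.27
finger_force: 97.4
```

Call:
{"name": "drive_tool", "arguments": {"moves": [{"x": 0,"y": 0,"z": 40,"roll": 0},{"x": 0,"y": 0,"z": 80,"roll": 0},{"x": 161,"y": 231,"z": 90,"roll": -0.802},{"x": 161,"y": 231,"z": 90,"roll": -0.802},{"x": 161,"y": 231,"z": 90,"roll": -0.802},{"x": 161,"y": 231,"z": 90,"roll": -0.802},{"x": 161,"y": 231,"z": 90,"roll": -0.802},{"x": 161,"y": 231,"z": 90,"roll": -0.802},{"x": 161,"y": 231,"z": 90,"roll": -0.802},{"x": 161,"y": 231,"z": 90,"roll": -0.802},{"x": 161,"y": 231,"z": 90,"roll": -0.802},{"x": 161,"y": 231,"z": 90,"roll": -0.802},{"x": 161,"y": 231,"z": 90,"roll": -0.802},{"x": 161,"y": 231,"z": 90,"roll": -0.802}]}}

```text
t: 5.08
tcp_pos: [0.5592, -0.0942, 0.1565]
eef_rot: [-0.0, 0.998, -0.059, 0.0]
force: [0.2, -1.0, -1.9]
gripper_width: 0.266
finger_force: 98.5
```

```bash
python3 - <<'E'
from h import *
c=cap("scene")
s=ctrl.observe(); q=s["eef_rot"]; print(s["tcp_pos"].round(4),q.round(4),2*np.degrees(np.arctan2(q[2],q[1]))-90,s["force"].round(1),s["joint_pos"].round(2))
o=cv2.resize(c["pixels"][110:260,120:290],None,fx=4,fy=4,interpolation=cv2.INTER_CUBIC)
cv2.imwrite("pics/over1.png",o)
np.save("over1.npy",c["pixels"])
E
```

```text
[ 0.5593 -0.0941  0.1565] [-1.000e-04  9.983e-01 -5.880e-02  1.000e-04] -96.73752564139106 [-0.3 -0.5 -1.4] [-0.21  0.9   0.69  1.62 -0.7   0.89 -0.94]
```

View pics/over1.png

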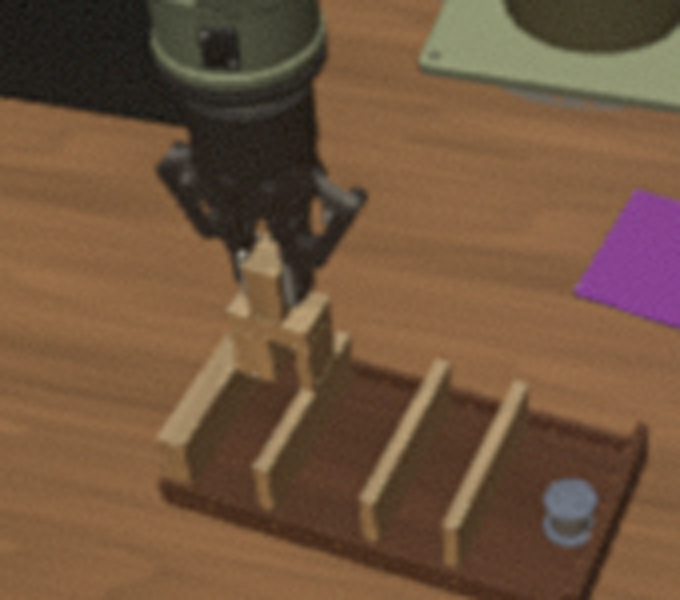

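The block hangs square over slat 1. Its slot, at crop (287,360), sits above the slat's top edge, and the thick leg faces the stop. I'll lower it carefully.

Call:
{"name": "drive_tool", "arguments": {"moves": [{"x": 0,"y": 1,"z": -15,"roll": 0},{"x": 0,"y": 1,"z": -25,"roll": 0},{"x": 0,"y": 1,"z": -30,"roll": 0},{"x": 0,"y": 1,"z": -33,"roll": 0},{"x": 0,"y": 1,"z": -36,"roll": 0},{"x": 0,"y": 1,"z": -36,"roll": 0}]}}

```text
t: 5.63
tcp_pos: [0.5595, -0.0923, 0.12]
eef_rot: [-0.0, 0.998, -0.058, -0.0]
force: [-1.0, -0.7, -1.1]
gripper_width: 0.271
finger_force: 98.5
```

Call:
{"name": "drive_tool", "arguments": {"moves": [{"x": 0,"y": 0,"z": -12,"roll": 0},{"x": 0,"y": 0,"z": -22,"roll": 0},{"x": 0,"y": 0,"z": -28,"roll": 0},{"x": 0,"y": 0,"z": -28,"roll": 0},{"x": -0.23,"y": -2,"z": -28,"roll": 0},{"x": -0.46,"y": -4,"z": -28,"roll": 0},{"x": -0.7,"y": -6,"z": -28,"roll": 0},{"x": -0.82,"y": -7,"z": -28,"roll": 0},{"x": -0.93,"y": -8,"z": -28,"roll": 0}]}}

```text
t: 6.38
tcp_pos: [0.559, -0.0988, 0.0925]
eef_rot: [-0.001, 0.998, -0.058, 0.0]
force: [0.6, 9.9, 0.2]
gripper_width: 0.267
finger_force: 99.0
```

Call:
{"name": "drive_tool", "arguments": {"moves": [{"x": -0.23,"y": -2,"z": 0,"roll": 0},{"x": -0.46,"y": -4,"z": 0,"roll": 0},{"x": -0.7,"y": -6,"z": 0,"roll": 0},{"x": -0.81,"y": -7,"z": 0,"roll": 0},{"x": -0.93,"y": -8,"z": 0,"roll": 0},{"x": -1.04,"y": -9,"z": 0,"roll": 0},{"x": -1.16,"y": -10,"z": 0,"roll": 0},{"x": -1.16,"y": -10,"z": 0,"roll": 0}]}}

```text
t: 7.05
tcp_pos: [0.5578, -0.1088, 0.0925]
eef_rot: [-0.001, 0.998, -0.058, 0.0]
force: [0.8, 9.8, -0.7]
gripper_width: 0.266
finger_force: 98.9
```

Call:
{"name": "drive_tool", "arguments": {"moves": [{"x": -0.06,"y": -0.5,"z": 0,"roll": 0},{"x": -0.12,"y": -1,"z": 0,"roll": 0},{"x": -0.17,"y": -1.5,"z": 0,"roll": 0},{"x": -0.23,"y": -2,"z": 0,"roll": 0},{"x": -0.29,"y": -2.5,"z": 0,"roll": 0},{"x": -0.29,"y": -2.5,"z": 0,"roll": 0}]}}

```text
t: 7.55
tcp_pos: [0.5575, -0.1111, 0.0925]
eef_rot: [-0.002, 0.998, -0.058, 0.0]
force: [2.0, 9.1, 0.7]
gripper_width: 0.269
finger_force: 99.0
```

Call:
{"name": "drive_tool", "arguments": {"moves": [{"x": -0.06,"y": -0.5,"z": 0,"roll": 0},{"x": -0.12,"y": -1,"z": 0,"roll": 0},{"x": -0.12,"y": -1,"z": 0,"roll": 0}]}}

```text
t: 7.8
tcp_pos: [0.5574, -0.1121, 0.0925]
eef_rot: [-0.002, 0.998, -0.058, 0.0]
force: [1.6, 9.6, 1.0]
gripper_width: 0.268
finger_force: 99.0
```

Call:
{"name": "drive_tool", "arguments": {"moves": [{"x": -0.06,"y": -0.5,"z": 0,"roll": 0},{"x": -0.06,"y": -0.5,"z": 0,"roll": 0}]}}

```text
t: 7.97
tcp_pos: [0.5574, -0.1126, 0.0925]
eef_rot: [-0.002, 0.998, -0.058, 0.0]
force: [1.4, 9.3, 1.0]
gripper_width: 0.268
finger_force: 99.0
```

Call:
{"name": "drive_tool", "arguments": {"moves": [{"x": -0.06,"y": -0.5,"z": 0,"roll": 0},{"x": -0.06,"y": -0.5,"z": 0,"roll": 0}]}}

```text
t: 8.13
tcp_pos: [0.5573, -0.1131, 0.0925]
eef_rot: [-0.002, 0.998, -0.058, 0.0]
force: [0.9, 9.7, 1.5]
gripper_width: 0.272
finger_force: 99.0
```

Call:
{"name": "drive_tool", "arguments": {"moves": [{"x": -0.06,"y": -0.5,"z": 0,"roll": 0},{"x": -0.06,"y": -0.5,"z": 0,"roll": 0}]}}

```text
t: 8.3
tcp_pos: [0.5573, -0.1135, 0.0925]
eef_rot: [-0.002, 0.998, -0.057, 0.0]
force: [1.4, 11.1, 1.1]
gripper_width: 0.267
finger_force: 98.9
```

Call:
{"name": "drive_tool", "arguments": {"moves": [{"x": -0.06,"y": -0.5,"z": 0,"roll": 0},{"x": -0.06,"y": -0.5,"z": 0,"roll": 0}]}}

```text
t: 8.47
tcp_pos: [0.5573, -0.1135, 0.0925]
eef_rot: [-0.002, 0.998, -0.057, 0.0]
force: [1.2, 13.4, 1.8]
gripper_width: 0.27
finger_force: 99.0
```

Contact: the force rose from 9.7 to 13.4 N with no further travel, so the leg presses the stop with about 4 N. I'll pause, back off inside the slot, then lift.

Call:
{"name": "drive_tool", "arguments": {"moves": [{"x": 0,"y": 0,"z": 0,"roll": 0},{"x": 0,"y": 0,"z": 0,"roll": 0},{"x": 0,"y": 0,"z": 0,"roll": 0},{"x": 0,"y": 0,"z": 0,"roll": 0},{"x": 0,"y": 0,"z": 0,"roll": 0},{"x": 0,"y": 0,"z": 0,"roll": 0},{"x": 0,"y": 0,"z": 0,"roll": 0},{"x": 0.23,"y": 2,"z": 0,"roll": 0},{"x": 0.46,"y": 4,"z": 0,"roll": 0},{"x": 0.6,"y": 5,"z": 0,"roll": 0},{"x": 0.6,"y": 5,"z": 0,"roll": 0}]}}

```text
t: 9.38
tcp_pos: [0.5575, -0.1108, 0.0924]
eef_rot: [0.0, 0.998, -0.058, 0.0]
force: [0.0, -0.9, -1.3]
gripper_width: 0.268
finger_force: 99.1
```

Call:
{"name": "drive_tool", "arguments": {"moves": [{"x": 0.12,"y": 1,"z": 0,"roll": 0},{"x": 0.12,"y": 1,"z": 15,"roll": 0},{"x": 0.12,"y": 1,"z": 45,"roll": 0},{"x": 0.12,"y": 1,"z": 60,"roll": 0},{"x": 11,"y": 93.3,"z": 60,"roll": 0},{"x": 11,"y": 93.3,"z": 60,"roll": 0},{"x": 11,"y": 93.3,"z": 60,"roll": 0},{"x": 11,"y": 93.3,"z": 60,"roll": 0},{"x": 11,"y": 93.3,"z": 45,"roll": 0},{"x": 11,"y": 93.3,"z": 35,"roll": 0},{"x": 11,"y": 93.3,"z": 30,"roll": 0},{"x": 11,"y": 93.3,"z": 27,"roll": 0},{"x": 11,"y": 93.3,"z": 27,"roll": 0}]}}

```text
t: 10.47
tcp_pos: [0.5682, -0.0179, 0.1188]
eef_rot: [0.0, 0.998, -0.058, -0.0]
force: [-0.4, -0.2, -1.2]
gripper_width: 0.268
finger_force: 99.1
```

```bash
python3 - <<'E'
from h import *
from m import show
c=cap("scene"); t=cap("top")
s=ctrl.observe(); print(s["tcp_pos"].round(4),s["force"].round(1))
o=cv2.resize(c["pixels"][130:265,150:290],None,fx=4,fy=4,interpolation=cv2.INTER_CUBIC)
cv2.imwrite("pics/over2.png",o)
show(t,"slat",(212,143,324,208),(10,50,118),(25,130,255),.06)
E
```

```text
[ 0.5685 -0.0178  0.1196] [ 0.3 -0.4 -1.6]
slat px [295.1 174.8] mean [557.6 -99.2] rect 558.6 -99.3 size 136.0 12.5 ang 173.3
slat px [311.6 176.2] mean [ 551.8 -151.3] rect 552.6 -151.4 size 138.6 24.7 ang 173.2
slat px [265.5 188.5] mean [515.3  -3.8] rect 516.7 -3.2 size 28.8 11.1 ang 176.3
```

View pics/over2.png

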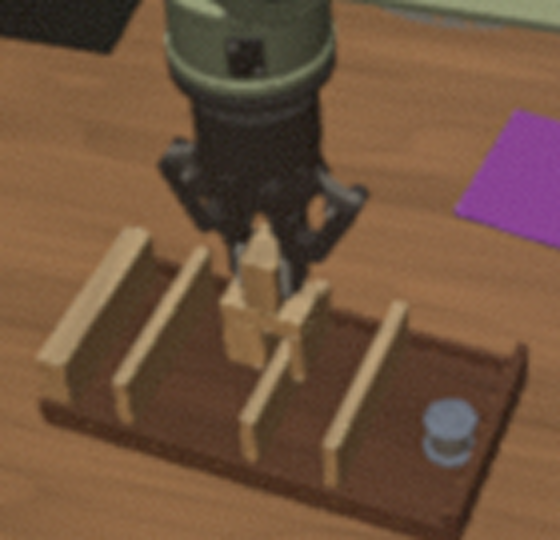

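The slot is over slat 2 at crop (272,355). The top view shows slat 1 set about 37 mm from the stop, which agrees with 36 mm within image error. The next contact should come 46 mm further along the tray than the first, at TCP y ≈ −67.8 mm.

Call:
{"name": "drive_tool", "arguments": {"moves": [{"x": 0,"y": 0,"z": -12,"roll": 0},{"x": 0,"y": 0,"z": -22,"roll": 0},{"x": 0,"y": 0,"z": -27.5,"roll": 0},{"x": 0,"y": 0,"z": -27.5,"roll": 0},{"x": -0.23,"y": -2,"z": -27.5,"roll": 0},{"x": -0.46,"y": -4,"z": -27.5,"roll": 0},{"x": -0.7,"y": -6,"z": -27.5,"roll": 0},{"x": -0.93,"y": -8,"z": -27.5,"roll": 0},{"x": -1.2,"y": -10.5,"z": -27.5,"roll": 0},{"x": -1.5,"y": -13,"z": -27.5,"roll": 0},{"x": -1.8,"y": -16,"z": -27.5,"roll": 0},{"x": -2.2,"y": -19,"z": -27.5,"roll": 0},{"x": -2.6,"y": -22,"z": -27.5,"roll": 0},{"x": -2.9,"y": -25,"z": -27.5,"roll": 0},{"x": -3.3,"y": -28,"z": -27.5,"roll": 0},{"x": -3.6,"y": -31,"z": -27.5,"roll": 0},{"x": -3.9,"y": -34,"z": -27.5,"roll": 0},{"x": -4.3,"y": -37,"z": -27.5,"roll": 0},{"x": -4.5,"y": -39,"z": -27.5,"roll": 0},{"x": -4.6,"y": -40,"z": -27.5,"roll": 0}]}}

```text
t: 12.23
tcp_pos: [0.5641, -0.056, 0.092]
eef_rot: [-0.002, 0.998, -0.058, 0.0]
force: [1.9, 10.3, -1.0]
gripper_width: 0.269
finger_force: 99.3
```

Call:
{"name": "drive_tool", "arguments": {"moves": [{"x": -0.17,"y": -1.5,"z": 0,"roll": 0},{"x": -0.35,"y": -3,"z": 0,"roll": 0},{"x": -0.52,"y": -4.5,"z": 0,"roll": 0},{"x": -0.7,"y": -6,"z": 0,"roll": 0},{"x": -0.81,"y": -7,"z": 0,"roll": 0},{"x": -0.93,"y": -8,"z": 0,"roll": 0},{"x": -0.99,"y": -8.5,"z": 0,"roll": 0},{"x": -1.04,"y": -9,"z": 0,"roll": 0},{"x": -1.1,"y": -9.5,"z": 0,"roll": 0},{"x": -1.1,"y": -9.5,"z": 0,"roll": 0}]}}

```text
t: 13.07
tcp_pos: [0.563, -0.0653, 0.092]
eef_rot: [-0.002, 0.998, -0.058, 0.0]
force: [1.5, 10.1, -0.0]
gripper_width: 0.267
finger_force: 99.3
```

Call:
{"name": "drive_tool", "arguments": {"moves": [{"x": -0.06,"y": -0.5,"z": 0,"roll": 0},{"x": -0.06,"y": -0.5,"z": 0,"roll": 0}]}}

```text
t: 13.23
tcp_pos: [0.5629, -0.0659, 0.092]
eef_rot: [-0.002, 0.998, -0.058, 0.0]
force: [0.6, 8.9, -0.7]
gripper_width: 0.266
finger_force: 99.3
```

Call:
{"name": "drive_tool", "arguments": {"moves": [{"x": -0.06,"y": -0.5,"z": 0,"roll": 0},{"x": -0.06,"y": -0.5,"z": 0,"roll": 0}]}}

```text
t: 13.4
tcp_pos: [0.5629, -0.0663, 0.092]
eef_rot: [-0.002, 0.998, -0.058, 0.0]
force: [1.0, 9.8, -1.7]
gripper_width: 0.267
finger_force: 99.3
```

Call:
{"name": "drive_tool", "arguments": {"moves": [{"x": -0.06,"y": -0.5,"z": 0,"roll": 0},{"x": -0.06,"y": -0.5,"z": 0,"roll": 0}]}}

```text
t: 13.57
tcp_pos: [0.5628, -0.0668, 0.092]
eef_rot: [-0.002, 0.998, -0.058, 0.0]
force: [1.6, 10.4, -0.7]
gripper_width: 0.268
finger_force: 99.3
```

Call:
{"name": "drive_tool", "arguments": {"moves": [{"x": -0.06,"y": -0.5,"z": 0,"roll": 0},{"x": -0.06,"y": -0.5,"z": 0,"roll": 0}]}}

```text
t: 13.73
tcp_pos: [0.5627, -0.0673, 0.092]
eef_rot: [-0.002, 0.998, -0.058, 0.0]
force: [0.9, 9.7, -0.0]
gripper_width: 0.269
finger_force: 99.3
```

Call:
{"name": "drive_tool", "arguments": {"moves": [{"x": -0.04,"y": -0.3,"z": 0,"roll": 0},{"x": -0.04,"y": -0.3,"z": 0,"roll": 0}]}}

```text
t: 13.9
tcp_pos: [0.5627, -0.0676, 0.092]
eef_rot: [-0.002, 0.998, -0.058, 0.0]
force: [1.7, 9.8, -0.2]
gripper_width: 0.268
finger_force: 99.3
```

Call:
{"name": "drive_tool", "arguments": {"moves": [{"x": -0.04,"y": -0.3,"z": 0,"roll": 0},{"x": -0.04,"y": -0.3,"z": 0,"roll": 0}]}}

```text
t: 14.07
tcp_pos: [0.5627, -0.0677, 0.092]
eef_rot: [-0.002, 0.998, -0.057, 0.0]
force: [0.9, 10.6, 0.6]
gripper_width: 0.269
finger_force: 99.3
```

Call:
{"name": "drive_tool", "arguments": {"moves": [{"x": -0.04,"y": -0.3,"z": 0,"roll": 0},{"x": -0.04,"y": -0.3,"z": 0,"roll": 0}]}}

```text
t: 14.23
tcp_pos: [0.5627, -0.0677, 0.092]
eef_rot: [-0.002, 0.998, -0.057, 0.0]
force: [1.3, 12.6, 0.4]
gripper_width: 0.269
finger_force: 99.3
```

Contact at TCP y = −67.7 mm, as predicted, with about 3 N on slat 1. Pause and back off.

Call:
{"name": "drive_tool", "arguments": {"moves": [{"x": 0,"y": 0,"z": 0,"roll": 0},{"x": 0,"y": 0,"z": 0,"roll": 0},{"x": 0,"y": 0,"z": 0,"roll": 0},{"x": 0,"y": 0,"z": 0,"roll": 0},{"x": 0,"y": 0,"z": 0,"roll": 0},{"x": 0,"y": 0,"z": 0,"roll": 0},{"x": 0,"y": 0,"z": 0,"roll": 0},{"x": 0.23,"y": 2,"z": 0,"roll": 0},{"x": 0.46,"y": 4,"z": 0,"roll": 0},{"x": 0.7,"y": 6,"z": 0,"roll": 0},{"x": 0.7,"y": 6,"z": 0,"roll": 0}]}}

```text
t: 15.15
tcp_pos: [0.5632, -0.0636, 0.0919]
eef_rot: [-0.0, 0.998, -0.058, 0.0]
force: [0.4, 0.3, -0.6]
gripper_width: 0.268
finger_force: 99.5
```

Call:
{"name": "drive_tool", "arguments": {"moves": [{"x": 0,"y": 0,"z": 15,"roll": 0},{"x": 0,"y": 0,"z": 45,"roll": 0},{"x": 0,"y": 0,"z": 60,"roll": 0},{"x": 11.4,"y": 104,"z": 60,"roll": 0},{"x": 11.4,"y": 104,"z": 60,"roll": 0},{"x": 11.4,"y": 104,"z": 60,"roll": 0},{"x": 11.4,"y": 104,"z": 60,"roll": 0},{"x": 11.4,"y": 104,"z": 45,"roll": 0},{"x": 11.4,"y": 104,"z": 35,"roll": 0},{"x": 11.4,"y": 104,"z": 30,"roll": 0},{"x": 11.4,"y": 104,"z": 27,"roll": 0},{"x": 11.4,"y": 104,"z": 27,"roll": 0}]}}

```text
t: 16.15
tcp_pos: [0.5743, 0.0397, 0.1184]
eef_rot: [0.0, 0.998, -0.058, -0.0]
force: [0.5, 0.0, -1.3]
gripper_width: 0.27
finger_force: 99.5
```

```bash
python3 - <<'E'
from h import *
from m import show
c=cap("scene"); t=cap("top")
s=ctrl.observe(); print(s["tcp_pos"].round(4),s["force"].round(1))
o=cv2.resize(c["pixels"][130:265,150:290],None,fx=4,fy=4,interpolation=cv2.INTER_CUBIC)
cv2.imwrite("pics/over3.png",o)
show(t,"slat",(212,143,324,208),(10,50,118),(25,130,255),.06)
E
```

```text
[0.5746 0.0398 0.1191] [ 0.1 -0.2 -0.8]
slat px [280.8 173. ] mean [564.5 -53.7] rect 564.4 -54.2 size 137.8 13.8 ang 173.2
slat px [295.1 174.7] mean [557.8 -99.1] rect 558.7 -99.3 size 136.2 13.3 ang 174.1
slat px [311.6 176.1] mean [ 552.1 -151.3] rect 552.2 -151.4 size 137.9 24.8 ang 173.2
slat px [257.7 171.8] mean [570.1  19.8] rect 569.8 18.8 size 25.4 12.0 ang 138.6
slat px [247.2 185.9] mean [525.2  54.4] rect 525.4 54.4 size 34.7 12.2 ang 173.3
```

View pics/over3.png

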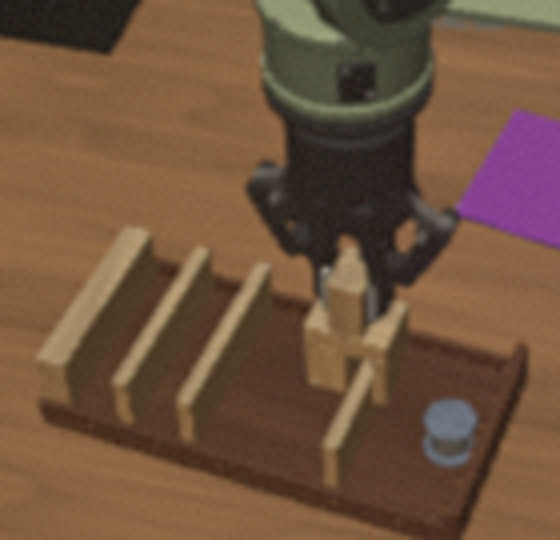

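Slat 3 is in the slot at crop (355,385), and slats 1 and 2 are 46 mm apart centre to centre. The spool is clear at crop (450,425). The next contact should come at TCP y ≈ −22 mm.

Call:
{"name": "drive_tool", "arguments": {"moves": [{"x": 0,"y": 0,"z": -14,"roll": 0},{"x": 0,"y": 0,"z": -24,"roll": 0},{"x": 0,"y": 0,"z": -27,"roll": 0},{"x": -0.23,"y": -2,"z": -27,"roll": 0},{"x": -0.46,"y": -4,"z": -27,"roll": 0},{"x": -0.7,"y": -6,"z": -27,"roll": 0},{"x": -0.93,"y": -8,"z": -27,"roll": 0},{"x": -1.3,"y": -11,"z": -27,"roll": 0},{"x": -1.7,"y": -14.5,"z": -27,"roll": 0},{"x": -2.1,"y": -18,"z": -27,"roll": 0},{"x": -2.6,"y": -22,"z": -27,"roll": 0},{"x": -3,"y": -26,"z": -27,"roll": 0},{"x": -3.5,"y": -30,"z": -27,"roll": 0},{"x": -4,"y": -34,"z": -27,"roll": 0},{"x": -4.4,"y": -38,"z": -27,"roll": 0},{"x": -4.9,"y": -42,"z": -27,"roll": 0},{"x": -5.3,"y": -46,"z": -27,"roll": 0},{"x": -5.7,"y": -49,"z": -27,"roll": 0},{"x": -5.9,"y": -51,"z": -27,"roll": 0},{"x": -6,"y": -52,"z": -27,"roll": 0}]}}

```text
t: 17.92
tcp_pos: [0.5687, -0.0105, 0.0921]
eef_rot: [-0.001, 0.998, -0.058, 0.0]
force: [1.5, 9.3, -2.0]
gripper_width: 0.267
finger_force: 99.4
```

Measured −10.5 mm, so about 11.5 mm remain.

Call:
{"name": "drive_tool", "arguments": {"moves": [{"x": -0.17,"y": -1.5,"z": 0,"roll": 0},{"x": -0.35,"y": -3,"z": 0,"roll": 0},{"x": -0.52,"y": -4.5,"z": 0,"roll": 0},{"x": -0.7,"y": -6,"z": 0,"roll": 0},{"x": -0.81,"y": -7,"z": 0,"roll": 0},{"x": -0.93,"y": -8,"z": 0,"roll": 0},{"x": -0.99,"y": -8.5,"z": 0,"roll": 0},{"x": -1.04,"y": -9,"z": 0,"roll": 0},{"x": -1.04,"y": -9,"z": 0,"roll": 0}]}}

```text
t: 18.67
tcp_pos: [0.5677, -0.0193, 0.0921]
eef_rot: [-0.001, 0.998, -0.058, 0.0]
force: [1.0, 8.3, -0.6]
gripper_width: 0.268
finger_force: 99.4
```

Call:
{"name": "drive_tool", "arguments": {"moves": [{"x": -0.06,"y": -0.5,"z": 0,"roll": 0},{"x": -0.06,"y": -0.5,"z": 0,"roll": 0}]}}

```text
t: 18.83
tcp_pos: [0.5677, -0.0198, 0.0922]
eef_rot: [-0.001, 0.998, -0.058, 0.0]
force: [1.3, 8.9, -1.3]
gripper_width: 0.266
finger_force: 99.4
```

Call:
{"name": "drive_tool", "arguments": {"moves": [{"x": -0.06,"y": -0.5,"z": 0,"roll": 0},{"x": -0.06,"y": -0.5,"z": 0,"roll": 0}]}}

```text
t: 19.0
tcp_pos: [0.5676, -0.0202, 0.0921]
eef_rot: [-0.002, 0.998, -0.058, 0.0]
force: [1.3, 9.6, -1.5]
gripper_width: 0.267
finger_force: 99.4
```

Call:
{"name": "drive_tool", "arguments": {"moves": [{"x": -0.06,"y": -0.5,"z": 0,"roll": 0},{"x": -0.06,"y": -0.5,"z": 0,"roll": 0}]}}

```text
t: 19.17
tcp_pos: [0.5675, -0.0207, 0.0922]
eef_rot: [-0.002, 0.998, -0.057, 0.0]
force: [1.3, 8.9, -1.5]
gripper_width: 0.268
finger_force: 99.4
```

Call:
{"name": "drive_tool", "arguments": {"moves": [{"x": -0.06,"y": -0.5,"z": 0,"roll": 0},{"x": -0.06,"y": -0.5,"z": 0,"roll": 0}]}}

```text
t: 19.33
tcp_pos: [0.5675, -0.0212, 0.0922]
eef_rot: [-0.002, 0.998, -0.058, 0.0]
force: [0.6, 10.0, -1.5]
gripper_width: 0.271
finger_force: 99.4
```

Call:
{"name": "drive_tool", "arguments": {"moves": [{"x": -0.04,"y": -0.3,"z": 0,"roll": 0},{"x": -0.04,"y": -0.3,"z": 0,"roll": 0}]}}

```text
t: 19.5
tcp_pos: [0.5674, -0.0215, 0.0922]
eef_rot: [-0.002, 0.998, -0.058, 0.0]
force: [2.8, 8.9, -1.6]
gripper_width: 0.268
finger_force: 99.4
```

Call:
{"name": "drive_tool", "arguments": {"moves": [{"x": -0.04,"y": -0.3,"z": 0,"roll": 0},{"x": -0.04,"y": -0.3,"z": 0,"roll": 0}]}}

```text
t: 19.67
tcp_pos: [0.5674, -0.0218, 0.0921]
eef_rot: [-0.002, 0.998, -0.057, 0.0]
force: [0.5, 10.3, -1.8]
gripper_width: 0.27
finger_force: 99.4
```

Call:
{"name": "drive_tool", "arguments": {"moves": [{"x": -0.04,"y": -0.3,"z": 0,"roll": 0},{"x": -0.04,"y": -0.3,"z": 0,"roll": 0}]}}

```text
t: 19.83
tcp_pos: [0.5674, -0.0219, 0.0921]
eef_rot: [-0.002, 0.998, -0.057, 0.0]
force: [1.2, 10.7, -0.4]
gripper_width: 0.264
finger_force: 99.4
```

Travel is stalling at −21.9 mm. One more small step to confirm the touch.

Call:
{"name": "drive_tool", "arguments": {"moves": [{"x": -0.04,"y": -0.3,"z": 0,"roll": 0},{"x": -0.04,"y": -0.3,"z": 0,"roll": 0}]}}

```text
t: 20.0
tcp_pos: [0.5674, -0.0219, 0.0922]
eef_rot: [-0.002, 0.998, -0.057, 0.0]
force: [2.2, 12.5, -0.4]
gripper_width: 0.269
finger_force: 99.4
```

Call:
{"name": "drive_tool", "arguments": {"moves": [{"x": 0,"y": 0,"z": 0,"roll": 0},{"x": 0,"y": 0,"z": 0,"roll": 0},{"x": 0,"y": 0,"z": 0,"roll": 0},{"x": 0,"y": 0,"z": 0,"roll": 0},{"x": 0,"y": 0,"z": 0,"roll": 0},{"x": 0,"y": 0,"z": 0,"roll": 0},{"x": 0,"y": 0,"z": 0,"roll": 0},{"x": 0.23,"y": 2,"z": 0,"roll": 0},{"x": 0.46,"y": 4,"z": 0,"roll": 0},{"x": 0.7,"y": 6,"z": 0,"roll": 0},{"x": 0.7,"y": 6,"z": 0,"roll": 0},{"x": 0.7,"y": 6,"z": 15,"roll": 0},{"x": 0.7,"y": 6,"z": 45,"roll": 0},{"x": 0.7,"y": 6,"z": 75,"roll": 0},{"x": 0.7,"y": 6,"z": 75,"roll": 0}]}}

```text
t: 21.25
tcp_pos: [0.5692, -0.019, 0.1715]
eef_rot: [0.0, 0.998, -0.058, 0.003]
force: [0.5, -0.2, 0.1]
gripper_width: 0.266
finger_force: 99.8
```

Call:
{"name": "drive_tool", "arguments": {"moves": [{"x": -195,"y": 359,"z": 0,"roll": 0.8},{"x": -195,"y": 359,"z": 0,"roll": 0.8},{"x": -195,"y": 359,"z": 0,"roll": 0.8},{"x": -195,"y": 359,"z": 0,"roll": 0.8},{"x": -195,"y": 359,"z": 0,"roll": 0.8},{"x": -195,"y": 359,"z": 0,"roll": 0.8},{"x": -195,"y": 359,"z": 0,"roll": 0.8},{"x": -195,"y": 359,"z": 0,"roll": 0.8},{"x": -195,"y": 359,"z": 0,"roll": 0.8},{"x": -195,"y": 359,"z": 0,"roll": 0.8},{"x": -195,"y": 359,"z": 0,"roll": 0.8},{"x": -195,"y": 359,"z": 0,"roll": 0.8},{"x": -195,"y": 359,"z": 0,"roll": 0.8},{"x": -195,"y": 359,"z": 0,"roll": 0.8}]}}

```text
t: 22.42
tcp_pos: [0.3735, 0.34, 0.1669]
eef_rot: [0.0, 0.942, 0.334, 0.0]
force: [0.2, -0.1, -0.4]
gripper_width: 0.266
finger_force: 99.6
```

```bash
python3 - <<'E'
from h import *
from m import show
c=cap("scene"); t=cap("top")
s=ctrl.observe(); print(s["tcp_pos"].round(4),s["force"].round(1),s["gripper_width"],s["joint_pos"].round(2))
o=cv2.resize(c["pixels"][100:250,290:460],None,fx=4,fy=4,interpolation=cv2.INTER_CUBIC)
cv2.imwrite("pics/pad.png",o)
show(t,"slat",(212,143,324,208),(10,50,118),(25,130,255),.06)
E
```

```text
[0.3734 0.3401 0.1669] [ 0.7 -0.5 -1. ] 0.2648550392337088 [-1.11  0.78  0.59  1.83 -0.63  0.73 -1.06]
slat px [266.3 172. ] mean [568.9  -7.6] rect 569.6 -7.6 size 135.8 13.3 ang 173.3
slat px [280.7 173. ] mean [564.5 -53.7] rect 564.4 -54.2 size 137.7 14.2 ang 173.5
slat px [295.1 174.7] mean [557.9 -99.1] rect 559.0 -99.1 size 136.8 13.1 ang 174.0
slat px [311.6 176.2] mean [ 551.9 -151.2] rect 552.5 -151.3 size 137.6 24.8 ang 173.4
```

View pics/pad.png

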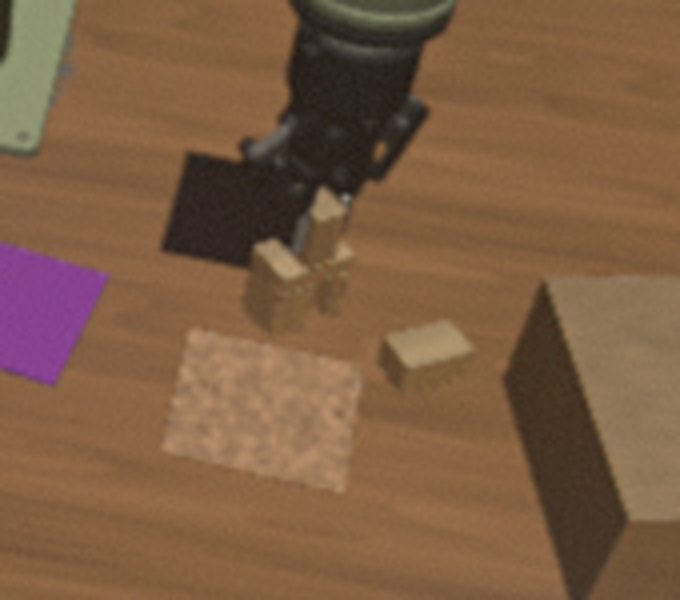

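The three slats show equal spacing. The block hangs upright above the cork pad, which is at crop (262,410), and the offcut at crop (430,355) is clear. Now lower it.

Call:
{"name": "drive_tool", "arguments": {"moves": [{"x": 0,"y": 1,"z": -35,"roll": 0},{"x": 0,"y": 1,"z": -65,"roll": 0},{"x": 0,"y": 1,"z": -82,"roll": 0},{"x": 0,"y": 1,"z": -90,"roll": 0},{"x": 0,"y": 1,"z": -92,"roll": 0},{"x": 0,"y": 1,"z": -93,"roll": 0},{"x": 0,"y": 1,"z": -94,"roll": 0},{"x": 0,"y": 1,"z": -94,"roll": 0}]}}

```text
t: 23.18
tcp_pos: [0.373, 0.3422, 0.0736]
eef_rot: [-0.0, 0.942, 0.335, 0.001]
force: [-0.7, -0.3, -1.4]
gripper_width: 0.269
finger_force: 99.9
```

Call:
{"name": "drive_tool", "arguments": {"moves": [{"x": 0,"y": 0,"z": -0.5,"roll": 0},{"x": 0,"y": 0,"z": -1,"roll": 0},{"x": 0,"y": 0,"z": -1,"roll": 0}]}}

```text
t: 23.43
tcp_pos: [0.3728, 0.3421, 0.072]
eef_rot: [-0.0, 0.942, 0.335, 0.0]
force: [-0.1, 0.6, -1.0]
gripper_width: 0.267
finger_force: 99.9
```

Call:
{"name": "drive_tool", "arguments": {"moves": [{"x": 0,"y": 0,"z": -0.5,"roll": 0},{"x": 0,"y": 0,"z": -1,"roll": 0},{"x": 0,"y": 0,"z": -1,"roll": 0}]}}

```text
t: 23.68
tcp_pos: [0.3727, 0.3419, 0.0707]
eef_rot: [-0.0, 0.942, 0.335, -0.0]
force: [0.0, -0.5, -0.3]
gripper_width: 0.27
finger_force: 99.9
```

Call:
{"name": "drive_tool", "arguments": {"moves": [{"x": 0,"y": 0,"z": -0.5,"roll": 0},{"x": 0,"y": 0,"z": -0.5,"roll": 0}]}}

```text
t: 23.85
tcp_pos: [0.3728, 0.3421, 0.0706]
eef_rot: [-0.0, 0.942, 0.335, 0.0]
force: [-1.7, 0.7, 8.7]
gripper_width: 0.268
finger_force: 101.2
```

It is standing on the pad, with 8.7 N upward. Release and lift clear.

Call:
{"name": "drive_tool", "arguments": {"moves": [{"x": 0,"y": 0,"z": 0.5,"roll": 0},{"x": 0,"y": 0,"z": 0.5,"roll": 0},{"x": 0,"y": 0,"z": 0.5,"roll": 0},{"x": 0,"y": 0,"z": 0.5,"roll": 0},{"x": 0,"y": 0,"z": 0.5,"roll": 0},{"x": 0,"y": 0,"z": 0.5,"roll": 0},{"x": 0,"y": 0,"z": 0.5,"roll": 0},{"x": 0,"y": 0,"z": 0.5,"roll": 0},{"x": 0,"y": 0,"z": 10,"roll": 0},{"x": 0,"y": 0,"z": 30,"roll": 0},{"x": 0,"y": 0,"z": 65,"roll": 0},{"x": 0,"y": 0,"z": 105,"roll": 0},{"x": 0,"y": 0,"z": 145,"roll": 0},{"x": 0,"y": 0,"z": 145,"roll": 0}], "claw": 70}}

```text
t: 25.02
tcp_pos: [0.3744, 0.3424, 0.2219]
eef_rot: [-0.001, 0.942, 0.335, 0.004]
force: [1.7, -0.5, 0.5]
gripper_width: 0.821
finger_force: 0.0
```

```bash
python3 - <<'E'
from h import *
from m import show
c=cap("scene"); t=cap("top")
s=ctrl.observe(); print(s["t"],s["tcp_pos"].round(4),s["force"].round(1),s["gripper_width"])
cv2.imwrite("pics/end.png",cv2.resize(c["pixels"][80:290,130:450],None,fx=2.4,fy=2.4,interpolation=cv2.INTER_CUBIC))
show(t,"slat",(212,143,324,208),(10,50,118),(25,130,255),.06)
E
```

```text
25.1167 [0.3728 0.3423 0.2168] [-0.9  0.8 -0.4] 0.8220056808935209
slat px [266.3 171.9] mean [569.2  -7.7] rect 569.8 -7.6 size 136.1 13.2 ang 173.2
slat px [280.7 173.1] mean [564.4 -53.7] rect 564.3 -54.1 size 137.4 14.1 ang 173.7
slat px [295.1 174.8] mean [557.7 -99.1] rect 558.5 -99.2 size 135.8 12.8 ang 173.8
slat px [311.6 176.1] mean [ 552.  -151.3] rect 552.6 -151.4 size 138.4 25.0 ang 172.9
```

View pics/end.png

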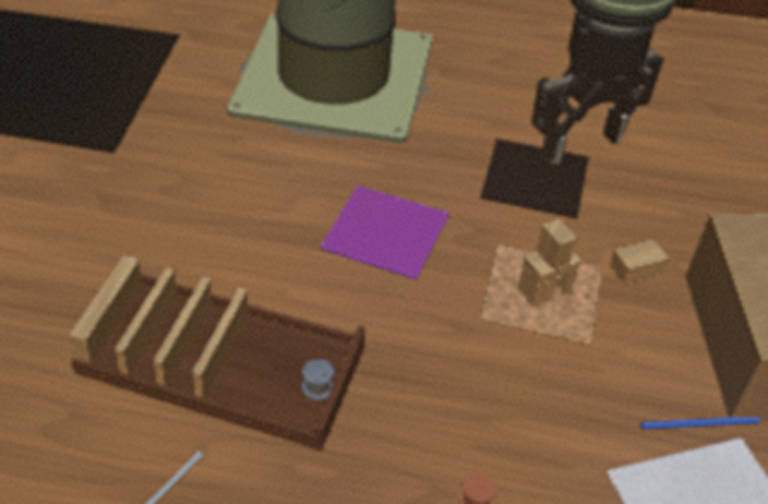

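The block stands upright on the cork pad at (550,265). The three slats are evenly spaced from the stop, and the bystanders in view are where they were. Handing in.

```bash
python3 -c "
from bench import ctrl
print(ctrl.close_job())"
```

```text
the job is handed in; nothing more can be done
None
```

The job is handed in: each of the three partitions was drawn up until the block touched the part before it (pressing with about 3–4 N), the block stands upright on the cork pad, and it took about 25 s; the last picture shows the slats evenly spaced and nothing else visibly moved.

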